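# Set the work stop of a belt sander to a gauge

### The job

The work stop of the belt sander stands too far off its belt. Take the flat steel gauge from the mat, lay it on the sloping belt with its blade about 30 mm through under the stop, let go of it and push the stop down until it nips the blade; then take hold of the gauge again and draw it straight out down the belt, so that it drags under the stop as it comes but nothing is forced. Lay the gauge back flat on the mat without dropping it, and leave the other things on the bench where they are.

Things in the scene. Friction and masses are not known exactly. Their poses are not given: they have to be found in the camera images.
- sander: Grey bench belt sander, fixed: 420 x 200 mm base, front to its own -x (towards the robot), belt arm rising to the back, sanding disc and small table on its right (y -85 to -195 mm, up to 180 mm high). Origin on the bench under the middle of the base.
- bed: The belt arm: abrasive belt 100 mm wide over two rollers 370 mm apart, held fast at 21 to 28 degrees above level. Origin on the lower roller's axis, at (-170, 0, 105) mm in the sander's frame. x runs up the slope along the belt, y is the sander's, z square to the belt.
- belt: Upper run of the abrasive belt, brown, 370 x 100 mm, on a felt-cushioned platen: it gives about 1 mm under 10 N, at most 2.5 mm. Its upper face is the plane z = 32 mm in the bed's frame, x 0 to 370 mm, and the gauge lies on it without sliding. Origin and axes as the bed's.
- stop: The work stop: bare steel plate standing across the belt at x = 210 mm of the bed, 106 mm wide, 4 mm thick, 40 mm tall, its top bent 26 mm back up the slope as a flat flange, with a leg down each side of the arm. It slides only square to the belt; its screws are half slack: about 7 N moves it and it stays where it is left. Axes as the bed's.
- stop_slide (a joint): Gap in metres between the stop's lower edge and the belt: 0 touching, up to 0.024. It starts between 0.012 and 0.022.
- stop_edge (a point): Middle of the stop's lower edge, the one facing the belt. Axes as the bed's: the blade goes in along +x.
- stop_top (a point): Middle of the top face of the stop's flange, 40 mm (z) above its lower edge: the place to push on, along -z. Axes as the bed's.
- gauge: Loose setting gauge, 135 mm long, about 0.12 kg: a flat steel strip 4 mm thick, its blade 22 mm wide and 75 mm long, its handle 30 mm wide and 60 mm long with a black grip plate on top (handle 10 mm thick in all, flat underneath). Origin on the underside at mid-length; x towards the blade's tip (tip at 67.5 mm, handle from -67.5 to -7.5 mm), z up.
- gauge_tip (a point): Middle of the blade's end, half way through its thickness; axes as the gauge's.
- mat: Black rubber bench mat, fixed, 240 x 160 x 4 mm, where the gauge lies. Origin at its underside centre.
- spray_can: Bystander: spray can, 52 mm diameter, 165 mm tall. Origin at its underside centre.
- pedal: Bystander: black bicycle pedal lying flat, 95 x 100 x 24 mm. Origin at its underside centre.
- wrench: Bystander: steel wrench 180 mm long lying flat. Origin at its underside centre.
Mind the look-alikes: they are no part of the job. Leave any blue, purple or yellow look-alike of the gauge alone.

How it is judged (in metres and radians):
On the way, in this order (a step that is already met when the one before it is completed fails the run):
1. the blade lies on the belt under the stop, its tip at least 20 mm past the stop's edge (x of gauge_tip in the frame of stop_edge between 0.02 and 0.07 m and y of gauge_tip in the frame of stop_edge between -0.042 and 0.042 m and z of gauge_tip in the frame of stop_edge below 0 m and angle between the x axis of gauge and the x axis of stop_edge, either way round below 0.3 rad and contact force between gauge and belt above 0.1 N), for 0.1 s.
2. the gauge let go of, the stop is pushed down until it nips the blade against the belt (over 1 N), the tip still 18 mm past (value of joint stop_slide below 0.0055 m and contact force between gauge and stop above 1 N and contact force between gauge and belt above 1 N and x of gauge_tip in the frame of stop_edge above 0.018 m and contact force between gauge and the fingers below 0.1 N), for 0.1 s.
3. the gauge, held in the fingers, is being drawn out along the belt and drags under the stop (over 0.4 N) with less than 22 mm of blade left in (x of gauge_tip in the frame of stop_edge between 0.002 and 0.022 m and contact force between gauge and stop above 0.4 N and contact force between gauge and the fingers above 1 N and y of gauge_tip in the frame of stop_edge between -0.053 and 0.053 m and angle between the x axis of gauge and the x axis of stop_edge, either way round below 0.3 rad and linear speed of gauge above 0.003 m/s), for 0.04 s.
At the end, for the whole second after the job is handed in: The stop stands 2.9 to 4.6 mm off the belt (the gauge is 4 mm), and the gauge lies flat (within 0.1 rad) and still on the mat, its middle within the mat's outline (value of joint stop_slide between 0.0029 and 0.0046 m and x of gauge in the frame of mat between -0.12 and 0.12 m and y of gauge in the frame of mat between -0.08 and 0.08 m and height (world z) of gauge below 0.012 m and angle between gauge's own z axis and vertical below 0.1 rad and linear speed of gauge below 0.02 m/s); the robot touches nothing.
It fails at once if the gauge is dropped or thrown (faster than 0.8 m/s with no finger on it) (linear speed of gauge above 0.8 m/s and contact force between gauge and the fingers below 0.05 N).
It fails at once if the gauge is forced: over 60 N (all contacts summed) against the belt or the stop (contact force between gauge and belt above 60 N or contact force between gauge and stop above 60 N).
It fails at once if the spray can, pedal or wrench is moved by more than 30 mm (distance of any of spray_can, pedal, wrench from where it was at the start of the episode above 0.03 m).
It also fails if it takes over 69 s, if anything falls off the work surface, if the arm or the gripper's body presses on something with over 40 N, if the wrist force passes 120 N, or if a joint passes its speed limit or range.

### The arm

A 7-joint arm with a two-finger parallel gripper is mounted at the origin on the work surface. World frame = base frame: x ahead of the robot, y to its left, z up, the work surface at z = 0. Lengths are in m, angles in degrees, forces in N, time in s.
With the tool pointing down it reaches from about 0.425 to 0.875 m from the base axis. Payload 4.7 kg.
Tool frame: the origin (TCP) lies at the very end of the fingers, on their centre line; the grasp point (between the pads) lies 19 mm behind it; z points along the fingers, y is the line along which they close (so a half turn about z gives the same grasp; the last joint's range is limited). The gripper opens to 87 mm and grips with 3 to 60 N. Pads are 19 mm wide; open, the fingers measure 117 mm over their backs; the gripper's body (75 mm by 190 mm) begins 51 mm behind the grasp point.
Start: joints at [-64.452, 18.392, -4.016, 83.108, 1.295, 78.541, -3.26], TCP at [0.272, 0.59, 0.223] pointing down, gripper open.
Joint ranges: [-163.93, 163.93], [-17.29, 119.83], [-79.2, 71.16], [3.27, 140.29], [-89.18, 269.18], [5.43, 117.66], [-154.24, 154.24]. Speed limits (degrees/s): [147.25, 147.25, 180, 180, 180, 180, 180].

### API

Orientations are given as [roll, pitch, yaw] about the fixed x, y, z axes, in that order (R = Rz(yaw) Ry(pitch) Rx(roll)).
In Python, from cell import get_obs, eyes, env gives the robot as it stands.
- The arm moves only by the tool servo_tool, never from a script. Its argument "series" is a list that holds one entry, the list of rows, each a list of 7 numbers: the shift along the tool's x, y, z in units of 300 mm (1.0 is 300 mm), then the turn, a rotation vector about the tool's x, y, z in units of pi rad (1.0 is pi rad), then the opening, from 0 (shut) to 1 (fully open). In form: [[[tx, ty, tz, wx, wy, wz, gripper], ...]]. A call has 1 to 12 rows; each row is the pose to reach, as a shift and turn from the pose commanded when the call began, along the tool's axes at that moment, turning the shorter way round; what a row does not reach only later rows make up. A row lasts 1/12 s, in which the tool goes at most 41.7 mm and 7.16 degrees, less where a joint would pass 70% of its speed; a pose out of reach is approached as far as the arm can. A call with a number of a shift or a turn outside -1 to 1 is refused whole. A call with a gripper value outside its range is refused whole. The fingers move at their own pace and stop on an object; "grip_force" is the grip in N (left out, the last holds). Time passes only in rows, so rows that repeat a pose let the fingers close. It gives the time, the measured TCP pose, the force, the opening and the grip force at its end, in the units of the state.
- get_obs(): the state, without advancing time (a new reading comes with each control period).
- eyes.read_camera(name): name is "side" or "top"; returns a dict with "frame" (420x560x3 uint8, red, green, blue), "depth" (420x560 float32, m along the optical axis (not along the pixel's ray), 0 where there is no reading), "fx", "fy", "cx", "cy" (pixels), "distortion" ([k1, k2, p1, p2, k3] as OpenCV has them; the pictures are not rectified), "origin" and "rotation" of the camera in the world. Camera axes: x right, y down, z forward; pixel columns grow to the right and rows downward; lengths in m; the calibration is good to about 2 mm. A picture is of the moment at which its call begins.
- env.sign_off(): hands the job in; it is judged then, once.
The state is a dict: "time_s": time; "qpos": joint angles; "joint_velocities": joint speeds; "effort": joint torques, N m; "tool_pos": TCP position; "tool_rot": TCP orientation; "force": force on the tool from outside, world axes, zero at the start; "wrist_torque": the same for the moment, N m; "grip_width": finger opening in m; "grasp_force": force on a finger pad.
Only numpy, scipy, OpenCV 4.12 (cv2) and the standard library are available. Lean on these libraries where they do the work, as an engineer would, in place of code of your own. Each camera call takes 0.05 s, during which the arm holds its last target. There are 200 camera calls.

## Working session

There is one attempt and no reset: what is moved stays moved. The work goes in short steps, Python scripts to look and compute and a tool call to move; the robot and the scene stay as the last step left them, time stands still between calls to the robot, and variables do not carry over. Pictures are saved under pics/ and viewed, at most 10 in all, crops included, and the job is handed in when it is done.

Besides the shell and the picture viewer there is one more tool, called after "Request:" as a command line: name --argument value ..., lists and objects as JSON in quotes. servo_tool: Moves the arm, as the interface text tells. Shifts and turns lie within -1 to 1; 1 stands for 300 mm of shift or pi rad of turn. Its arguments: {"type":"object","properties":{"series":{"type":"array"},"grip_force":{"type":"number"}},"required":["series"]}

```bash
mkdir -p pics && ls
python3 - <<'E'
from cell import get_obs, eyes, env
import cv2,numpy as np,pickle
o=get_obs(); print({k:np.round(v,3).tolist() if not np.isscalar(v) else v for k,v in o.items()})
d={}
for n in("side","top"):
    c=eyes.read_camera(n); d[n]=c; cv2.imwrite(f"pics/{n}0.png",c["frame"][:,:,::-1])
    print(n,c["fx"],c["fy"],c["cx"],c["cy"],c["distortion"],c["origin"],np.round(c["rotation"],4).tolist())
pickle.dump(d,open("c0.pkl","wb"))
E
```

```text
pics
{'time_s': 0.0, 'qpos': [-64.453, 18.439, -4.016, 83.176, 1.295, 78.543, -3.262], 'joint_velocities': [-0.013, -0.057, -0.032, 0.074, -0.005, 0.077, -0.023], 'effort': [0.001, -49.131, -0.403, -31.252, -0.064, 0.044, 0.0], 'tool_pos': [0.272, 0.59, 0.221], 'tool_rot': [-179.888, 0.006, 155.262], 'force': [-0.178, 0.975, 0.524], 'wrist_torque': [-0.03, -0.017, 0.001], 'grasp_force': 0.0, 'grip_width': 0.08697245304075533}
side 494.32967982024354 494.32967982024354 275.5779483913418 210.7806974618257 [-0.04433367  0.          0.          0.          0.        ] [ 0.84139368 -0.60525974  1.19476802] [-145.384, -0.9569, 30.7921]
top 426.19348618057853 426.19348618057853 288.3439026682857 203.06073911654397 [-0.1126964  0.         0.         0.         0.       ] [0.39635395 0.05323633 1.23083083] [-175.279, -1.2633, -91.0648]
```

View pics/side0.png

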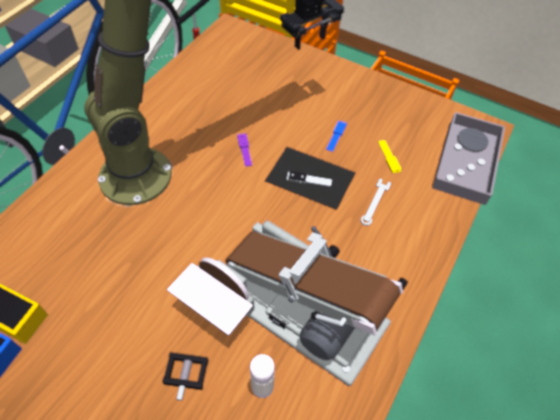

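View pics/top0.png

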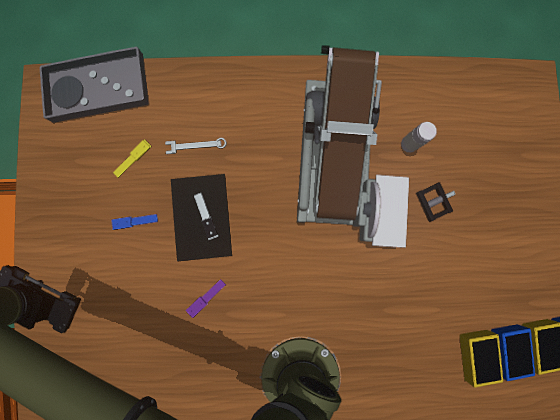

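The gauge is on the black mat: in the top view its steel blade runs from about (199,195) and the handle to (212,238); in the side view it is at (318,181). The yellow (132,158), blue (135,221) and purple (207,298) strips are look-alikes. The steel one on the mat fits the description. The belt is at top (345,125), with the stop across it at (348,130). Next I'll take an enlarged crop and measure.

```bash
cat > h.py <<'E'
import cv2,numpy as np,pickle
from scipy.spatial.transform import Rotation as R
def cloud(c):
    h,w=c["depth"].shape; v,u=np.mgrid[:h,:w]
    K=np.array([[c["fx"],0,c["cx"]],[0,c["fy"],c["cy"]],[0,0,1]])
    p=cv2.undistortPoints(np.stack([u,v],-1).reshape(-1,1,2).astype(np.float32),K,np.array(c["distortion"])).reshape(h,w,2)
    P=np.dstack([p,np.ones((h,w))])*c["depth"][...,None]
    return P@R.from_euler("xyz",c["rotation"],degrees=True).as_matrix().T+c["origin"]
def project(c,X):
    K=np.array([[c["fx"],0,c["cx"]],[0,c["fy"],c["cy"]],[0,0,1]])
    Rm=R.from_euler("xyz",c["rotation"],degrees=True).as_matrix()
    return cv2.projectPoints((np.atleast_2d(X)-c["origin"])@Rm,np.zeros(3),np.zeros(3),K,np.array(c["distortion"]))[0][:,0]
def plane(P):
    for _ in range(6):
        m=np.median(P,0) if _==0 else P.mean(0); n=np.linalg.svd(P-P.mean(0),full_matrices=False)[2][2]; n*=np.sign(n[2])
        r=(P-P.mean(0))@n; r-=np.median(r); P=P[abs(r)<max(2*np.median(abs(r)),.002)]
    return P.mean(0),n,P
E
python3 - <<'E'
from h import *
d=pickle.load(open("c0.pkl","rb"))
for n in d:
    c=d[n]; W=cloud(c); hsv=cv2.cvtColor(c["frame"],cv2.COLOR_RGB2HSV); H,S,V=cv2.split(hsv)
    box={"side":((265,145),(358,210)),"top":((168,172),(235,264))}[n]
    sub=np.zeros(H.shape,bool); sub[box[0][1]:box[1][1],box[0][0]:box[1][0]]=1
    matm=sub&(V<60); P=W[matm]; P=P[P[:,2]<.03]; r=cv2.minAreaRect((P[:,:2]*1000).astype(np.float32)); print(n,"mat",r,np.median(P[:,2]))
    m=cv2.morphologyEx(matm.astype(np.uint8),cv2.MORPH_CLOSE,np.ones((15,15)))>0
    g=cv2.erode(m.astype(np.uint8),np.ones((5,5)))>0
    g&=(V>95); P=W[g]; print("steel",g.sum(),cv2.minAreaRect((P[:,:2]*1000).astype(np.float32)),np.median(P[:,2]))
    bb={"side":((225,225),(405,330)),"top":((315,45),(385,220))}[n]
    sub=np.zeros(H.shape,bool); sub[bb[0][1]:bb[1][1],bb[0][0]:bb[1][0]]=1
    b=sub&(S>90)&(V<130)&(W[...,2]>.11)&(W[...,2]<.36); b=cv2.erode(b.astype(np.uint8),np.ones((3,3)))>0
    q,nn,P=plane(W[b]); print("belt",len(P),b.sum(),q.round(4),nn.round(4),"tilt",np.degrees(np.arccos(nn[2])),"yaw",np.degrees(np.arctan2(-nn[1],-nn[0])), "rms",((P-q)@nn).std())
    # belt centre line
    x=np.array([-nn[0],-nn[1],0]); x/=np.linalg.norm(x); y=np.cross([0,0,1],x); ex=np.cross(y,nn)
    L=np.c_[(P-q)@ex,(P-q)@y]; rr=cv2.minAreaRect((L*1000).astype(np.float32)); print("rect",rr, np.percentile(L,[.5,99.5],axis=0).round(4).tolist())
    # stop: pts above belt
    s=sub&((W-q)@nn>.015)&((W-q)@nn<.08); a=W[s]; 
    A=np.c_[(a-q)@ex,(a-q)@y,(a-q)@nn]; A=A[abs(A[:,1])<.045]; print("stop",len(A),np.percentile(A,[2,10,50,90,98],axis=0).round(4).tolist())
im=d["top"]["frame"][165:270,165:240]; a=cv2.resize(im,None,fx=5,fy=5,interpolation=3)
im=d["side"]["frame"][140:215,260:360]; b=cv2.resize(im,(400,300),interpolation=3)
cv=np.zeros((525,775,3),np.uint8); cv[:,:375]=a; cv[:300,375:]=b; cv2.imwrite("pics/crop1.png",cv[:,:,::-1])
E
```

```text
side mat ((462.27581787109375, 277.69781494140625), (227.36122131347656, 153.21337890625), 4.864428997039795) 0.0048329198377869975
steel 286 ((615.97265625, -171.19561767578125), (141.82467651367188, 967.8796997070312), 19.10774803161621) 0.008012970539841846
belt 3134 4250 [ 0.6555 -0.1203  0.2168] [-0.3879  0.0306  0.9212] tilt 22.897128018517225 yaw -4.515776758466383 rms 0.0009879281669110465
rect ((-25.789321899414062, -23.953514099121094), (143.87734985351562, 376.16229248046875), 89.3099136352539) [[-0.2096, -0.0453], [0.1587, 0.0454]]
stop 513 [[-0.0124, -0.044, 0.018], [0.0026, -0.0408, 0.022], [0.0117, -0.0053, 0.0563], [0.0255, 0.0344, 0.0585], [0.0276, 0.0427, 0.0599]]
top mat ((461.24163818359375, 278.36309814453125), (239.0888214111328, 160.1078338623047), 4.622073173522949) 0.003729439729648787
steel 244 ((465.3523864746094, 266.0948486328125), (137.4199676513672, 28.681718826293945), 19.850061416625977) 0.007746895225608452
belt 3733 5607 [ 0.6424 -0.1143  0.2101] [-0.3892  0.0345  0.9205] tilt 22.9995508598095 yaw -5.065779593783545 rms 0.0010549575968873909
rect ((-9.581085205078125, 0.9595909118652344), (96.8968276977539, 404.2880859375), 89.99275970458984) [[-0.206, -0.0468], [0.1876, 0.0481]]
stop 468 [[0.002, -0.0439, 0.051], [0.0173, -0.0369, 0.054], [0.0287, 0.0009, 0.0567], [0.0396, 0.038, 0.0591], [0.0418, 0.0437, 0.0602]]
```

View pics/crop1.png

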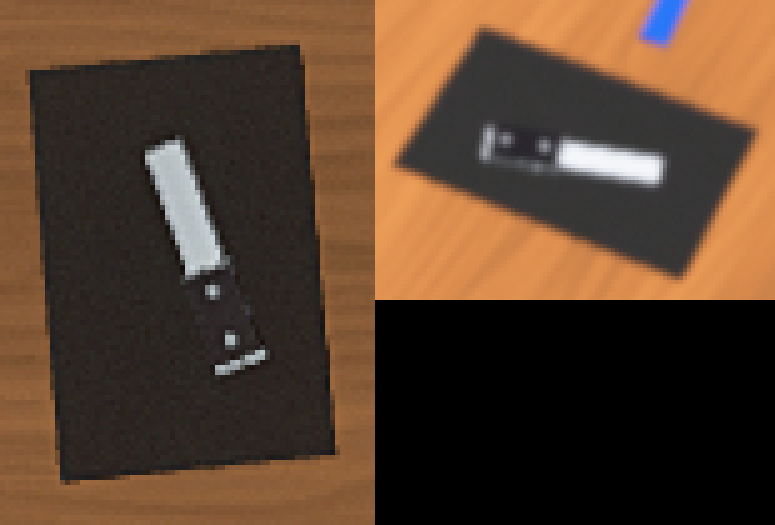

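The crop confirms the steel strip with the black riveted handle on the mat. In the top view its tip is at about (198,194) and its handle end at (213,238). It is the only unpainted one, so it is the target.

```bash
cat >> h.py <<'E'
def move(p,Rt,o):
    "shift & rotvec in tool axes, in servo units, from measured pose"
    Rc=R.from_euler("xyz",o["tool_rot"],degrees=True)
    return (Rc.inv().apply(np.array(p)-o["tool_pos"])/.3).round(4), ((Rc.inv()*Rt).as_rotvec()/np.pi).round(4)
# stop/belt frame
def frame(nx,ny,nz):
    n=np.array([nx,ny,nz]); n/=np.linalg.norm(n)
    x=np.array([-n[0],-n[1],0]); x/=np.linalg.norm(x); y=np.cross([0,0,1],x); return np.cross(y,n),y,n
EX,EY,N=frame(-.3886,.0330,.9208)
E
python3 - <<'E'
from h import *
from cell import get_obs
d=pickle.load(open("c0.pkl","rb")); q=np.array([.6424,-.1143,.2101])
for n in d:
    c=d[n]; W=cloud(c); A=np.stack([(W-q)@EX,(W-q)@EY,(W-q)@N],-1).reshape(-1,3)
    B=A[(abs(A[:,0])<.2)&(abs(A[:,2])<.004)&(abs(A[:,1])<.07)]
    for x in(-.15,-.1,-.05,.1,.15):
        s=B[abs(B[:,0]-x)<.01]; print(n,"belt",x,len(s),np.percentile(s[:,1],[1,99]).round(4),s[:,2].mean().round(4))
    F=A[(A[:,2]>.05)&(A[:,2]<.065)&(abs(A[:,0])<.09)&(abs(A[:,1])<.08)]
    print("flange x",np.percentile(F[:,0],[1,5,50,95,99]).round(4),"y",np.percentile(F[:,1],[1,50,99]).round(4),"z",np.percentile(F[:,2],[5,50,95]).round(4))
    s=A[(A[:,2]>.02)&(A[:,2]<.045)&(abs(A[:,0])<.06)&(abs(A[:,1])<.04)]; print("front",len(s),np.percentile(s[:,0],[5,25,50,75,95]).round(4) if len(s) else"", np.percentile(s[:,2],[1,5]) if len(s) else "")
o=get_obs(); g=np.radians(19.85)
p=np.array([.4654,.2661,0])-.0375*np.array([np.cos(g),np.sin(g),0]); p[2]=.08
print(p,move(p,R.from_euler("xyz",[180,0,199.85],degrees=True),o))
E
```

```text
side belt -0.15 224 [-0.0497  0.0497] 0.0005
side belt -0.1 249 [-0.0503  0.0479] 0.0008
side belt -0.05 240 [-0.0506  0.0492] 0.0009
side belt 0.1 342 [-0.0514  0.0487] 0.001
side belt 0.15 382 [-0.0511  0.0488] 0.0008
flange x [-0.0068 -0.0034  0.0247  0.0418  0.0431] y [-0.065  -0.0018  0.074 ] z [0.0508 0.0571 0.06  ]
front 48 [0.0188 0.0194 0.0205 0.0213 0.0223] [0.02026723 0.02065832]
top belt -0.15 282 [-0.0495  0.0491] -0.0001
top belt -0.1 301 [-0.0503  0.0491] -0.0001
top belt -0.05 299 [-0.0473  0.0482] 0.0
top belt 0.1 342 [-0.0508  0.0494] 0.0002
top belt 0.15 364 [-0.0502  0.0491] 0.0002
flange x [-0.0092 -0.0036  0.0251  0.0408  0.042 ] y [-0.0622  0.0028  0.0757] z [0.0507 0.0562 0.0595]
front 0  
[0.43012807 0.25336654 0.08      ] (array([-0.9485, -0.7972,  0.4734]), array([-5.000e-04, -2.000e-04, -2.477e-01]))
```

Request:
servo_tool --series '[[[-0.95,-0.8,0.2,0,0,-0.248,0.7],[-0.95,-0.8,0.2,0,0,-0.248,0.7],[-0.95,-0.8,0.2,0,0,-0.248,0.7],[-0.95,-0.8,0.2,0,0,-0.248,0.7],[-0.95,-0.8,0.2,0,0,-0.248,0.7],[-0.95,-0.8,0.2,0,0,-0.248,0.7],[-0.95,-0.8,0.47,0,0,-0.248,0.7],[-0.95,-0.8,0.47,0,0,-0.248,0.7],[-0.95,-0.8,0.47,0,0,-0.248,0.7],[-0.95,-0.8,0.47,0,0,-0.248,0.7],[-0.95,-0.8,0.47,0,0,-0.248,0.7],[-0.95,-0.8,0.47,0,0,-0.248,0.7]]]' --grip_force 25

```text
time_s: 1.1
tool_pos: [0.4299, 0.2499, 0.0796]
tool_rot: [-179.9, -0.2, -160.4]
force: [-0.3, 0.4, 0.7]
grip_width: 0.0613
grasp_force: 0.0
```

Run:
```python
from h import *
from cell import get_obs,eyes
c=eyes.read_camera("top"); c2=eyes.read_camera("side")
o=get_obs(); g=np.radians(19.85); print(o["tool_pos"],o["tool_rot"],o["joint_velocities"].round(1) if hasattr(o["joint_velocities"],"round") else o["joint_velocities"])
p=np.array([.4301,.2534,.006])
print(move(p,R.from_euler("xyz",[180,0,199.85],degrees=True),o))
```

```text
[0.43033271 0.25406361 0.08185869] [ 1.79956651e+02  2.19269925e-02 -1.60072833e+02] [-0.9 -0.6 -1.  -1.1 -0.   0.   0.2]
(array([ 0.0016, -0.002 ,  0.2529]), array([0.0002, 0.0001, 0.0004]))
```

Request:
servo_tool --series '[[[0.001,-0.002,0.12,0,0,0,0.7],[0.001,-0.002,0.2,0,0,0,0.7],[0.001,-0.002,0.23,0,0,0,0.7],[0.001,-0.002,0.245,0,0,0,0.7],[0.001,-0.002,0.252,0,0,0,0.7],[0.001,-0.002,0.252,0,0,0,0.7],[0.001,-0.002,0.252,0,0,0,0.1],[0.001,-0.002,0.252,0,0,0,0.1],[0.001,-0.002,0.252,0,0,0,0.1],[0.001,-0.002,0.252,0,0,0,0.1],[0.001,-0.002,0.252,0,0,0,0.1],[0.001,-0.002,0.252,0,0,0,0.1]]]' --grip_force 25

```text
time_s: 2.2
tool_pos: [0.4306, 0.2525, 0.0062]
tool_rot: [180.0, 0.0, -160.1]
force: [-0.1, -0.7, 1.5]
grip_width: 0.0295
grasp_force: 25.0
```

Request:
servo_tool --series '[[[0,0,-0.05,0,0,0,0.1],[0,0,-0.15,0,0,0,0.1],[0,0,-0.28,0,0,0,0.1],[0,0,-0.41,0,0,0,0.1],[0,0,-0.54,0,0,0,0.1],[0,0,-0.67,0,0,0,0.1],[0,0,-0.8,0,0,0,0.1],[0,0,-0.9,0,0,0,0.1],[0,0,-0.95,0,0,0,0.1],[0,0,-0.95,0,0,0,0.1]]]'

```text
time_s: 3.03
tool_pos: [0.4319, 0.2534, 0.2951]
tool_rot: [179.9, 0.4, -160.1]
force: [0.1, -0.5, -1.6]
grip_width: 0.0296
grasp_force: 25.0
```

```bash
cat >> h.py <<'E'
q=np.array([.6424,-.1143,.2101]); PS=q+.0185*EX-.0005*EY+.0004*N   # stop centre at belt surface
RT=R.from_matrix(np.c_[-EX,EY,-N])
def B(x,y,z): return PS+x*EX+y*EY+z*N
def inb(p): v=np.array(p)-PS; return np.array([v@EX,v@EY,v@N])
E
python3 - <<'E'
from h import *
from cell import get_obs
o=get_obs(); print(o["tool_pos"],o["tool_rot"],o["grip_width"],RT.as_euler("xyz",degrees=True))
p=B(-.130,0,.06); print(p,move(p,RT,o))
E
```

```text
[0.43191982 0.25339316 0.29511016] [ 179.88739655    0.4056735  -160.10065846] 0.029609918904878824 [180.          22.95476103 175.14607501]
[ 0.51658347 -0.10411743  0.22223164] (array([ 0.142 , -1.2171,  0.2395]), array([ 0.0286, -0.1234,  0.1354]))
```

Request:
servo_tool --series '[[[0,-0.04,0,0,-0.01,0.01,0.1],[0,-0.12,0,0,-0.02,0.025,0.1],[0,-0.21,0,0.005,-0.035,0.04,0.1],[0,-0.3,0,0.01,-0.05,0.055,0.1],[0,-0.39,0,0.012,-0.065,0.07,0.1],[0,-0.48,0,0.015,-0.08,0.085,0.1],[0,-0.57,0,0.02,-0.095,0.1,0.1],[0,-0.66,0,0.025,-0.11,0.12,0.1],[0,-0.75,0,0.0286,-0.1234,0.1354,0.1],[0,-0.84,0,0.0286,-0.1234,0.1354,0.1],[0,-0.9,0,0.0286,-0.1234,0.1354,0.1],[0,-0.92,0,0.0286,-0.1234,0.1354,0.1]]]'

```text
time_s: 4.03
tool_pos: [0.5233, -0.0119, 0.2882]
tool_rot: [-179.6, 22.4, 175.0]
force: [-0.4, -0.5, -1.3]
grip_width: 0.0297
grasp_force: 25.0
```

Run:
```python
from h import *
from cell import get_obs
o=get_obs(); print(o["tool_pos"],o["tool_rot"],o["grip_width"])
print(move(B(-.130,0,.06),RT,o))
```

```text
[ 0.52334948 -0.01189463  0.28820848] [-179.60040341   22.41809204  174.95025312] 0.029699100541751032
(array([ 0.0796, -0.3068,  0.2072]), array([-0.0026, -0.003 , -0.001 ]))
```

Request:
servo_tool --series '[[[0.02,-0.06,0,0,0,0,0.1],[0.04,-0.14,0,0,0,0,0.1],[0.08,-0.22,0.03,0,0,0,0.1],[0.08,-0.29,0.08,0,0,0,0.1],[0.08,-0.307,0.14,0,0,0,0.1],[0.08,-0.307,0.19,0,0,0,0.1],[0.08,-0.307,0.207,0,0,0,0.1],[0.08,-0.307,0.207,0,0,0,0.1],[0.08,-0.307,0.207,0,0,0,0.1],[0.08,-0.307,0.207,0,0,0,0.1]]]'

```text
time_s: 4.87
tool_pos: [0.5187, -0.0983, 0.2256]
tool_rot: [-179.7, 22.7, 175.4]
force: [0.1, 0.2, -1.8]
grip_width: 0.0295
grasp_force: 25.0
```

Run:
```python
from h import *
from cell import get_obs,eyes
ims=[]
for n in("top","side"):
    c=eyes.read_camera(n); uv=project(c,PS).ravel().astype(int); im=c["frame"][uv[1]-60:uv[1]+75,uv[0]-65:uv[0]+65]; ims.append(cv2.resize(im,(390,405),interpolation=3))
    W=cloud(c); A=np.stack([(W-PS)@EX,(W-PS)@EY,(W-PS)@N],-1).reshape(-1,3); V=c["frame"].min(-1).ravel()
    s=(A[:,0]>-.15)&(A[:,0]<-.01)&(abs(A[:,1])<.02)&(A[:,2]>.03)&(A[:,2]<.075)&(V>110); P=A[s]
    if len(P): print(n,len(P),np.percentile(P,[1,50,99],axis=0).round(4).tolist(), "slope",np.polyfit(P[:,0],P[:,2],1)[0], "yaw",np.polyfit(P[:,0],P[:,1],1)[0])
cv2.imwrite("pics/pre.png",np.hstack(ims)[:,:,::-1])
o=get_obs(); print(inb(o["tool_pos"]).round(4),o["tool_rot"],o["force"]); print(move(B(-.130,0,.007),RT,o))
```

```text
top 312 [[-0.1101, -0.0055, 0.0592], [-0.0624, 0.0055, 0.0635], [-0.0242, 0.0162, 0.0685]] slope -0.010347820865613722 yaw 0.0012438428499546236
side 288 [[-0.1134, -0.0072, 0.0603], [-0.0618, 0.0046, 0.0647], [-0.0226, 0.0169, 0.0713]] slope -0.0239642915109444 yaw 0.010281487314392664
[-0.127   0.0057  0.0628] [-179.7030648    22.72093525  175.34540216] [-0.28830963 -0.71366597 -1.72561242]
(array([ 0.0094, -0.0182,  0.186 ]), array([-0.0012, -0.0013,  0.001 ]))
```

View pics/pre.png

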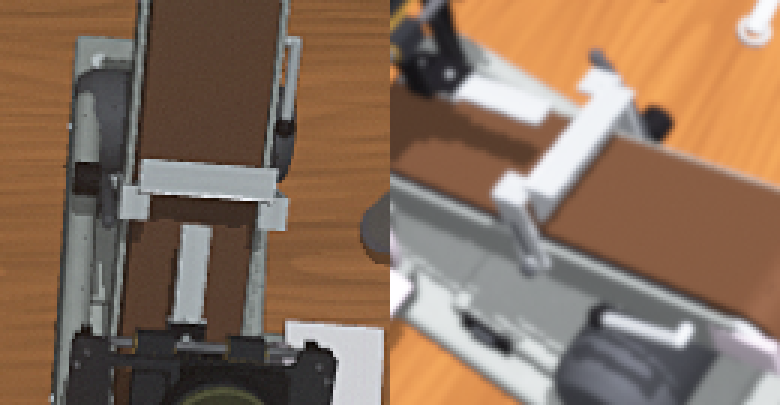

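The view shows the blade lined up on the belt's centre line below the stop: tip at crop (195,225), 23 mm short of it. The gauge is held parallel to the belt. Now I'll lower, insert and set it down.

Request:
servo_tool --series '[[[0,-0.01,0.06,0,0,0,0.1],[0,-0.018,0.12,0,0,0,0.1],[0,-0.018,0.16,0,0,0,0.1],[0,-0.018,0.18,-0.001,-0.001,0.001,0.1],[0,-0.018,0.18,-0.001,-0.001,0.001,0.1],[0,-0.018,0.18,-0.001,-0.001,0.001,0.1],[-0.02,-0.018,0.18,-0.001,-0.001,0.001,0.1],[-0.05,-0.018,0.18,-0.001,-0.001,0.001,0.1],[-0.07,-0.018,0.18,-0.001,-0.001,0.001,0.1],[-0.07,-0.018,0.18,-0.001,-0.001,0.001,0.1],[-0.07,-0.018,0.18,-0.001,-0.001,0.001,0.1],[-0.07,-0.018,0.18,-0.001,-0.001,0.001,0.1]]]'

```text
time_s: 5.97
tool_pos: [0.5577, -0.1083, 0.183]
tool_rot: [-180.0, 22.8, 175.1]
force: [-0.0, 0.3, -1.5]
grip_width: 0.0296
grasp_force: 25.0
```

```bash
cat > s.py <<'E'
from h import *
from cell import get_obs
o=get_obs(); F=np.array(o["force"]); print("t",o["time_s"],"bed pos",inb(o["tool_pos"]).round(4),"F bed",np.round([F@EX,F@EY,F@N],1),"rot err",move(o["tool_pos"],RT,o)[1],o["grip_width"])
E
python3 s.py
```

```text
t 5.9667 bed pos [-0.1072 -0.0006  0.0078] F bed [-0.6  0.3 -1.4] rot err [-0.0003 -0.001  -0.0004] 0.02964339629397212
```

Request:
servo_tool --series '[[[-0.03,0,0,0,0,0,0.1],[-0.06,0,0,0,0,0,0.1],[-0.09,0,0,0,0,0,0.1],[-0.11,0,0,0,0,0,0.1],[-0.11,0,0,0,0,0,0.1],[-0.11,0,0,0,0,0,0.1],[-0.11,0,0.005,0,0,0,0.1],[-0.11,0,0.01,0,0,0,0.1],[-0.11,0,0.013,0,0,0,0.1],[-0.11,0,0.016,0,0,0,0.1],[-0.11,0,0.018,0,0,0,0.1],[-0.11,0,0.018,0,0,0,0.1]]]'

```text
time_s: 6.97
tool_pos: [0.59, -0.1111, 0.1907]
tool_rot: [-180.0, 22.8, 175.1]
force: [-1.0, 1.1, -0.6]
grip_width: 0.0299
grasp_force: 25.0
```

```bash
python3 s.py
```

```text
t 6.9667 bed pos [-0.0744 -0.0007  0.0022] F bed [-1.2  1.  -0.1] rot err [-0.0004 -0.0009 -0.0004] 0.02987804809362996
```

Request:
servo_tool --series '[[[0,0,0.002,0,0,0,0.1],[0,0,0.004,0,0,0,0.1],[0,0,0.004,0,0,0,0.1],[0,0,0.004,0,0,0,0.1]]]'

```text
time_s: 7.3
tool_pos: [0.5905, -0.1111, 0.1902]
tool_rot: [-180.0, 22.8, 175.1]
force: [-4.9, 0.2, 2.3]
grip_width: 0.0294
grasp_force: 25.0
```

```bash
python3 s.py
```

```text
t 7.3 bed pos [-0.0742 -0.0007  0.0015] F bed [-3.6 -0.2  4. ] rot err [-0.0004 -0.0008 -0.0004] 0.029372570537369296
```

Request:
servo_tool --series '[[[0,0,-0.002,0,0,0,0.1],[0,0,-0.002,0,0,0,0.55],[0,0,-0.002,0,0,0,0.55],[0,0,-0.002,0,0,0,0.55],[0,0,-0.002,0,0,0,0.55],[0,0,-0.03,0,0,0,0.55],[0,0,-0.1,0,0,0,0.55],[0,0,-0.2,0,0,0,0.55],[0,0,-0.3,0,0,0,0.55],[0,0,-0.37,0,0,0,0],[0,0,-0.37,0,0,0,0],[0,0,-0.37,0,0,0,0]]]'

```text
time_s: 8.3
tool_pos: [0.5483, -0.1075, 0.2946]
tool_rot: [-180.0, 23.0, 175.1]
force: [0.1, 0.6, -0.3]
grip_width: 0.035
grasp_force: 0.0
```

```bash
python3 - <<'E'
from h import *
from cell import get_obs,eyes
ims=[]
for n in("top","side"):
    c=eyes.read_camera(n); uv=project(c,PS).ravel().astype(int); im=c["frame"][uv[1]-60:uv[1]+75,uv[0]-65:uv[0]+65]; ims.append(cv2.resize(im,(390,405),interpolation=3))
    W=cloud(c); A=np.stack([(W-PS)@EX,(W-PS)@EY,(W-PS)@N],-1).reshape(-1,3); V=c["frame"].min(-1).ravel()
    s=(A[:,0]>-.12)&(A[:,0]<-.005)&(abs(A[:,1])<.03)&(A[:,2]>-.005)&(A[:,2]<.02)&(V>110); P=A[s]
    if len(P): print(n,len(P),np.percentile(P,[1,50,99],axis=0).round(4).tolist(),"yaw",np.polyfit(P[:,0],P[:,1],1)[0])
    s=(A[:,0]>-.002)&(A[:,0]<.03)&(abs(A[:,1])<.045)&(A[:,2]>.03)&(A[:,2]<.075)&(V>110); P=A[s]; print("flange",len(P),np.percentile(P,[2,50,98],axis=0).round(4).tolist())
cv2.imwrite("pics/laid.png",np.hstack(ims)[:,:,::-1])
o=get_obs();print(move(B(.011,0,.075),RT,o))
E
python3 s.py
```

```text
top 102 [[-0.061, -0.0131, -0.0013], [-0.0368, -0.0008, 0.0036], [-0.0132, 0.0114, 0.0114]] yaw 0.009967525636801877
flange 431 [[-0.0015, -0.0428, 0.0526], [0.0112, 0.0004, 0.0565], [0.0232, 0.0432, 0.0603]]
side 81 [[-0.0929, -0.0274, -0.0023], [-0.0484, -0.0019, 0.0044], [-0.0055, 0.0298, 0.013]] yaw 0.10553433700295382
flange 400 [[-0.0012, -0.0438, 0.0538], [0.0119, -0.0017, 0.0573], [0.0245, 0.0431, 0.0601]]
(array([-0.2854,  0.0022,  0.1209]), array([-0.0003, -0.0011, -0.0004]))
t 8.4 bed pos [-0.0745 -0.0005  0.1116] F bed [-0.7 -1.   0.2] rot err [-0.0003 -0.0011 -0.0004] 0.02761652509307331
```

View pics/laid.png

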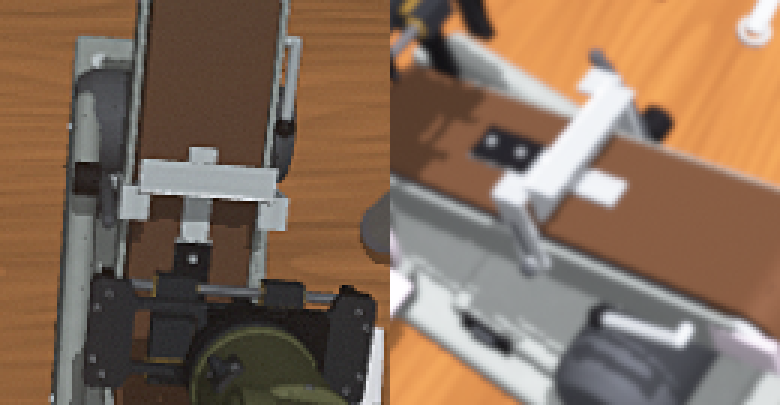

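The gauge lies on the belt, blade through under the stop: tip visible beyond the flange at crop (203,155) and (610,190), and the handle free. Now I'll move the closed fingers over the flange.

Request:
servo_tool --series '[[[-0.05,0,0,0,-0.001,0,0],[-0.15,0,0,0,-0.001,0,0],[-0.25,0,0,0,-0.001,0,0],[-0.285,0.002,0.03,0,-0.001,0,0],[-0.285,0.002,0.09,0,-0.001,0,0],[-0.285,0.002,0.12,0,-0.001,0,0],[-0.285,0.002,0.145,0,-0.001,0,0],[-0.285,0.002,0.145,0,-0.001,0,0],[-0.285,0.002,0.145,0,-0.001,0,0],[-0.285,0.002,0.145,0,-0.001,0,0]]]'

```text
time_s: 9.23
tool_pos: [0.643, -0.1151, 0.2858]
tool_rot: [-180.0, 23.0, 175.1]
force: [-0.2, 0.6, 0.2]
grip_width: 0.0008
grasp_force: 0.0
```

```bash
python3 s.py
```

```text
t 9.2333 bed pos [ 0.0117 -0.0003  0.069 ] F bed [-0.1  0.5  0.3] rot err [-0.0004  0.0004 -0.0005] 0.0008057060046261001
```

Request:
servo_tool --series '[[[0,0,0.01,0,0,0,0],[0,0,0.02,0,0,0,0],[0,0,0.03,0,0,0,0],[0,0,0.04,0,0,0,0],[0,0,0.048,0,0,0,0],[0,0,0.055,0,0,0,0],[0,0,0.06,0,0,0,0],[0,0,0.065,0,0,0,0],[0,0,0.07,0,0,0,0],[0,0,0.07,0,0,0,0]]]'

```text
time_s: 10.07
tool_pos: [0.6515, -0.1158, 0.2658]
tool_rot: [-180.0, 23.0, 175.1]
force: [-2.4, 1.0, 2.9]
grip_width: 0.0005
grasp_force: 2.1
```

```bash
python3 s.py
```

```text
t 10.0667 bed pos [ 0.0117 -0.0002  0.0473] F bed [-1.2  0.7  3.7] rot err [-0.0004  0.0003 -0.0004] 0.0004620119216226734
```

Request:
servo_tool --series '[[[0,0,0.002,0,0,0,0],[0,0,0.004,0,0,0,0],[0,0,0.006,0,0,0,0],[0,0,0.008,0,0,0,0],[0,0,0.008,0,0,0,0]]]'

```text
time_s: 10.48
tool_pos: [0.6524, -0.1158, 0.2636]
tool_rot: [-180.0, 23.0, 175.1]
force: [-2.3, 0.3, 3.6]
grip_width: 0.0003
grasp_force: 2.4
```

```bash
python3 s.py
```

```text
t 10.4833 bed pos [ 0.0117 -0.0002  0.0449] F bed [-0.7  0.1  4.2] rot err [-0.0004  0.0003 -0.0004] 0.00026396688025319436
```

Request:
servo_tool --series '[[[0,0,0.0015,0,0,0,0],[0,0,0.003,0,0,0,0],[0,0,0.003,0,0,0,0]]]'

```text
time_s: 10.73
tool_pos: [0.6527, -0.1158, 0.263]
tool_rot: [-180.0, 23.0, 175.1]
force: [-3.8, 0.5, 5.0]
grip_width: 0.0003
grasp_force: 3.1
```

```bash
python3 s.py
```

```text
t 10.7333 bed pos [ 0.0117 -0.0002  0.0443] F bed [-1.5  0.2  6. ] rot err [-0.0004  0.0003 -0.0004] 0.0003203987028185287
```

Request:
servo_tool --series '[[[0,0,0.001,0,0,0,0],[0,0,0.002,0,0,0,0],[0,0,0.002,0,0,0,0]]]'

```text
time_s: 10.98
tool_pos: [0.6528, -0.1159, 0.2628]
tool_rot: [-180.0, 23.0, 175.1]
force: [-4.4, 0.9, 6.9]
grip_width: 0.0001
grasp_force: 4.2
```

```bash
python3 s.py
```

```text
t 10.9833 bed pos [ 0.0117 -0.0002  0.044 ] F bed [-1.4  0.6  8.1] rot err [-0.0004  0.0003 -0.0004] 0.00012611247079302224
```

Request:
servo_tool --series '[[[0,0,0.001,0,0,0,0],[0,0,0.002,0,0,0,0],[0,0,0.002,0,0,0,0]]]'

```text
time_s: 11.23
tool_pos: [0.6529, -0.1159, 0.2626]
tool_rot: [-180.0, 23.0, 175.1]
force: [-7.0, 1.0, 7.9]
grip_width: 0.0004
grasp_force: 5.2
```

```bash
python3 s.py
```

```text
t 11.2333 bed pos [ 0.0118 -0.0002  0.0438] F bed [-3.4  0.4 10.1] rot err [-0.0004  0.0003 -0.0004] 0.00039844991713796724
```

Request:
servo_tool --series '[[[0,0,0.001,0,0,0,0],[0,0,0.002,0,0,0,0],[0,0,0.002,0,0,0,0],[0,0,0.002,0,0,0,0]]]'

```text
time_s: 11.57
tool_pos: [0.653, -0.1159, 0.2623]
tool_rot: [-180.0, 23.0, 175.1]
force: [-7.7, 1.9, 9.7]
grip_width: 0.0005
grasp_force: 6.2
```

```bash
python3 s.py
```

```text
t 11.5667 bed pos [ 0.0117 -0.0002  0.0435] F bed [-3.4  1.3 11.9] rot err [-0.0003  0.0003 -0.0004] 0.000456226275138175
```

Request:
servo_tool --series '[[[0,0,-0.02,0,0,0,0],[0,0,-0.1,0,0,0,0],[0,0,-0.2,0,0,0,0],[0.05,0,-0.22,0,0,0,0.55],[0.15,0,-0.22,0,0,0,0.55],[0.25,0,-0.22,0,0,0,0.55],[0.287,0,-0.22,0,0,0,0.55],[0.287,0,-0.15,0,0,0,0.55],[0.287,0,-0.1,0,0,0,0.55],[0.287,0,-0.05,0,0,0,0.55],[0.287,0,0,0,0,0,0.55],[0.287,0,0,0,0,0,0.55]]]'

```text
time_s: 12.57
tool_pos: [0.5728, -0.1086, 0.223]
tool_rot: [-180.0, 22.6, 175.1]
force: [-0.2, -0.6, 0.2]
grip_width: 0.0457
grasp_force: 0.0
```

```bash
python3 s.py
```

```text
t 12.5667 bed pos [-0.0777  0.0003  0.0387] F bed [-0.  -0.6  0.2] rot err [-0.0002 -0.0019 -0.0004] 0.045694773703038594
```

Request:
servo_tool --series '[[[0,0,0.04,0,0,0,0.55],[0,0,0.08,0,0,0,0.55],[0,0,0.105,0,0,0,0.55],[0,0,0.12,0,0,0,0.55],[0,0,0.12,0,0,0,0.55],[0,0,0.12,0,0,0,0.55],[0,0,0.12,0,0,0,0.55]]]'

```text
time_s: 13.15
tool_pos: [0.5887, -0.1104, 0.195]
tool_rot: [-180.0, 23.0, 175.1]
force: [0.3, 0.6, 0.9]
grip_width: 0.0482
grasp_force: 0.0
```

```bash
python3 s.py
```

```text
t 13.15 bed pos [-0.074  -0.0001  0.0067] F bed [0.5 0.7 0.7] rot err [-0.0004  0.0005 -0.0004] 0.04819806318397977
```

Request:
servo_tool --series '[[[0,-0.002,0.008,0,0,0,0.55],[0,-0.002,0.0145,0,0,0,0.55],[0,-0.002,0.0145,0,0,0,0.55],[0,-0.002,0.0145,0,0,0,0.1],[0,-0.002,0.0145,0,0,0,0.1],[0,-0.002,0.0145,0,0,0,0.1],[0,-0.002,0.0145,0,0,0,0.1],[0,-0.002,0.0145,0,0,0,0.1]]]' --grip_force 25

```text
time_s: 13.82
tool_pos: [0.59, -0.1111, 0.1905]
tool_rot: [-180.0, 23.0, 175.1]
force: [-0.7, -0.2, 1.2]
grip_width: 0.0299
grasp_force: 25.0
```

```bash
python3 s.py
```

```text
t 13.8167 bed pos [-0.0744 -0.0007  0.002 ] F bed [-0.2 -0.3  1.3] rot err [-0.0004  0.0003 -0.0004] 0.02987061163023221
```

Request:
servo_tool --series '[[[0.006,0,0,0,0,0,0.1],[0.014,0,0,0,0,0,0.1],[0.022,0,0,0,0,0,0.1],[0.03,0,0,0,0,0,0.1],[0.038,0,0,0,0,0,0.1],[0.046,0,0,0,0,0,0.1],[0.054,0,0,0,0,0,0.1],[0.062,0,0,0,0,0,0.1]]]'

```text
time_s: 14.48
tool_pos: [0.5756, -0.1098, 0.1854]
tool_rot: [-179.9, 23.4, 175.1]
force: [6.9, 0.4, 0.2]
grip_width: 0.0297
grasp_force: 25.0
```

```bash
python3 s.py
```

```text
t 14.4833 bed pos [-0.0898 -0.0006  0.0029] F bed [ 6.4  1.  -2.5] rot err [-0.0004  0.0024 -0.0003] 0.029719140099209573
```

Request:
servo_tool --series '[[[0.008,0,0,0,0,0,0.1],[0.016,0,0,0,0,0,0.1],[0.024,0,0,0,0,0,0.1],[0.032,0,0,0,0,0,0.1],[0.042,0,0,0,0,0,0.1],[0.054,0,0,0,0,0,0.1],[0.066,0,0,0,0,0,0.1],[0.078,0,0,0,0,0,0.1],[0.095,0,0,0,0,0,0.1],[0.11,0,-0.005,0,0,0,0.1],[0.12,0,-0.02,0,0,0,0.1],[0.12,0,-0.04,0,0,0,0.1]]]'

```text
time_s: 15.48
tool_pos: [0.5325, -0.106, 0.1779]
tool_rot: [-180.0, 22.7, 175.1]
force: [0.2, 0.2, -1.5]
grip_width: 0.03
grasp_force: 25.0
```

```bash
python3 s.py
python3 - <<'E'
from h import *
from cell import get_obs,eyes
for n in("top","side"):
    c=eyes.read_camera(n); W=cloud(c); A=np.stack([(W-PS)@EX,(W-PS)@EY,(W-PS)@N],-1).reshape(-1,3); V=c["frame"].min(-1).ravel()
    s=(A[:,0]>0)&(A[:,0]<.022)&(abs(A[:,1])<.045)&(A[:,2]>.03)&(A[:,2]<.075)&(V>110); P=A[s]; print("flange",len(P),np.percentile(P,[2,50,98],axis=0).round(4).tolist())
E
```

```text
t 15.4833 bed pos [-0.1325 -0.0006  0.0129] F bed [-0.4  0.3 -1.4] rot err [-0.0003 -0.0015 -0.0005] 0.03004935129007283
flange 361 [[0.0004, -0.0425, 0.0397], [0.011, 0.0003, 0.0433], [0.0217, 0.0429, 0.0468]]
flange 307 [[0.0005, -0.0435, 0.0414], [0.0113, -0.0006, 0.0444], [0.0215, 0.0431, 0.0471]]
```

Request:
servo_tool --series '[[[0,0,-0.05,0,0,0,0.1],[0,0,-0.13,0,0,0,0.1],[0,0,-0.21,0,0,0,0.1],[0,0,-0.27,0,0,0,0.1],[0,0,-0.3,0,0,0,0.1],[0,0,-0.3,0,0,0,0.1],[0,0,-0.3,0,0,0,0.1]]]'

```text
time_s: 16.17
tool_pos: [0.5003, -0.1034, 0.2631]
tool_rot: [-180.0, 23.0, 175.1]
force: [0.3, 0.3, -2.2]
grip_width: 0.0295
grasp_force: 25.0
```

Run:
```python
from h import *
from cell import get_obs,eyes
o=get_obs(); Rc=R.from_euler("xyz",o["tool_rot"],degrees=True)
for n in("top","side"):
    c=eyes.read_camera(n); W=cloud(c).reshape(-1,3); T=Rc.inv().apply(W-o["tool_pos"]); V=c["frame"].min(-1).ravel()
    P=T[(T[:,0]<-.02)&(T[:,0]>-.12)&(abs(T[:,1])<.02)&(abs(T[:,2])<.03)&(V>110)]
    print(n,len(P),np.percentile(P,[1,50,99],axis=0).round(4).tolist(),"pitch slope",np.polyfit(P[:,0],P[:,2],1)[0],"yaw",np.polyfit(P[:,0],P[:,1],1)[0])
print(o["tool_pos"],move([.4301,.2534,.20],R.from_euler("xyz",[180,0,199.85],degrees=True),o))
```

```text
top 335 [[-0.1037, -0.0114, -0.0045], [-0.0657, -0.0002, -0.0006], [-0.0272, 0.0101, 0.0036]] pitch slope -0.01107995694704053 yaw -0.00054023578272894
side 297 [[-0.1042, -0.0141, -0.0044], [-0.0645, -0.0014, -0.0005], [-0.0241, 0.0124, 0.004]] pitch slope -0.005729686156733402 yaw -0.008359051051022307
[ 0.50027654 -0.10344899  0.26314235] (array([0.3912, 1.1649, 0.0615]), array([-0.0279,  0.1258, -0.136 ]))
```

Request:
servo_tool --series '[[[0.02,0.04,0,0,0.01,-0.01,0.1],[0.05,0.12,0,-0.005,0.02,-0.025,0.1],[0.08,0.21,0,-0.01,0.035,-0.04,0.1],[0.12,0.3,0,-0.012,0.05,-0.055,0.1],[0.15,0.4,0,-0.015,0.065,-0.07,0.1],[0.19,0.5,0,-0.018,0.08,-0.085,0.1],[0.23,0.6,0.02,-0.02,0.095,-0.1,0.1],[0.27,0.7,0.03,-0.025,0.11,-0.12,0.1],[0.31,0.8,0.04,-0.0279,0.1258,-0.136,0.1],[0.35,0.9,0.05,-0.0279,0.1258,-0.136,0.1],[0.38,0.97,0.06,-0.0279,0.1258,-0.136,0.1],[0.39,0.99,0.06,-0.0279,0.1258,-0.136,0.1]]]'

```text
time_s: 17.27
tool_pos: [0.4231, 0.2055, 0.198]
tool_rot: [179.8, -0.2, -159.8]
force: [-0.8, 1.2, -2.1]
grip_width: 0.0295
grasp_force: 25.0
```

```bash
cat > m.py <<'E'
from h import *
from cell import get_obs
o=get_obs(); print(o["tool_pos"],o["tool_rot"],o["force"],o["grip_width"],move([.4301,.2534,.0066],R.from_euler("xyz",[180,0,199.85],degrees=True),o))
E
python3 m.py
```

```text
[0.42314637 0.20554728 0.19804077] [ 179.84195918   -0.23589162 -159.76337544] [-0.76369117  1.1773705  -2.12969531] 0.029496598847345706 (array([-0.0795,  0.1399,  0.6382]), array([ 0.0009, -0.0013,  0.0021]))
```

Request:
servo_tool --series '[[[-0.04,0.07,0.05,0,0,0,0.1],[-0.08,0.14,0.13,0,0,0,0.1],[-0.08,0.14,0.22,0,0,0,0.1],[-0.08,0.14,0.31,0,0,0,0.1],[-0.08,0.14,0.4,0,0,0,0.1],[-0.08,0.14,0.48,0,0,0,0.1],[-0.08,0.14,0.54,0,0,0,0.1],[-0.08,0.14,0.58,0,0,0,0.1],[-0.08,0.14,0.605,0,0,0,0.1],[-0.08,0.14,0.61,0,0,0,0.1],[-0.08,0.14,0.61,0,0,0,0.1],[-0.08,0.14,0.61,0,0,0,0.1]]]'

```text
time_s: 18.27
tool_pos: [0.4346, 0.2494, 0.0185]
tool_rot: [180.0, 0.1, -160.1]
force: [-0.0, 0.7, -0.3]
grip_width: 0.0296
grasp_force: 25.0
```

```bash
python3 m.py
```

```text
[0.434624   0.24939384 0.01848579] [ 1.79973963e+02  8.37723385e-02 -1.60125408e+02] [-0.04396335  0.74675756 -0.25523398] 0.02960751471885995 (array([0.0097, 0.0177, 0.0396]), array([0.0001, 0.0005, 0.0001]))
```

Request:
servo_tool --series '[[[0,0,0.012,0,0,0,0.1],[0,0,0.022,0,0,0,0.1],[0,0,0.03,0,0,0,0.1],[0,0,0.034,0,0,0,0.1],[0,0,0.037,0,0,0,0.1],[0,0,0.037,0,0,0,0.1],[0,0,0.037,0,0,0,0.1]]]'

```text
time_s: 18.85
tool_pos: [0.4337, 0.2489, 0.007]
tool_rot: [-180.0, -0.0, -160.1]
force: [-2.2, -1.1, 5.5]
grip_width: 0.0294
grasp_force: 25.0
```

```bash
python3 m.py
```

```text
[0.43370662 0.24889342 0.00701   ] [-1.79995348e+02 -3.70880245e-02 -1.60123677e+02] [-2.19667906 -1.05798344  5.48743269] 0.029360656821339266 (array([0.0062, 0.0182, 0.0014]), array([-0.    , -0.0002,  0.0001]))
```

Contact with the mat at 5 N. Release and retreat.

Request:
servo_tool --series '[[[0,0,-0.001,0,0,0,0.1],[0,0,-0.001,0,0,0,0.6],[0,0,-0.001,0,0,0,0.6],[0,0,-0.001,0,0,0,0.6],[0,0,-0.001,0,0,0,0.6],[0,0,-0.03,0,0,0,0.6],[0,0,-0.1,0,0,0,0.6],[0,0,-0.2,0,0,0,0.6],[0,0,-0.35,0,0,0,0.6],[0,0,-0.5,0,0,0,0.6],[0,0,-0.6,0,0,0,0.6],[0,0,-0.6,0,0,0,0.6]]]'

```text
time_s: 19.85
tool_pos: [0.4378, 0.2517, 0.1953]
tool_rot: [179.9, 0.8, -160.1]
force: [1.4, -0.6, -0.1]
grip_width: 0.0522
grasp_force: 0.0
```

Request:
servo_tool --series '[[[0.3,0.2,-0.1,0,0,0,0.6],[0.3,0.2,-0.1,0,0,0,0.6],[0.3,0.2,-0.1,0,0,0,0.6],[0.3,0.2,-0.1,0,0,0,0.6],[0.3,0.2,-0.1,0,0,0,0.6],[0.3,0.2,-0.1,0,0,0,0.6]]]'

```text
time_s: 20.35
tool_pos: [0.3294, 0.2744, 0.2167]
tool_rot: [-180.0, 0.0, -160.1]
force: [0.5, 0.4, -0.1]
grip_width: 0.0522
grasp_force: 0.0
```

Run:
```python
from h import *
from cell import get_obs,eyes
ims=[]
for n in("top","side"):
    c=eyes.read_camera(n); ims.append(c["frame"]); W=cloud(c); A=np.stack([(W-PS)@EX,(W-PS)@EY,(W-PS)@N],-1).reshape(-1,3); V=c["frame"].min(-1).ravel()
    P=A[(A[:,0]>0)&(A[:,0]<.022)&(abs(A[:,1])<.045)&(A[:,2]>.03)&(A[:,2]<.075)&(V>110)]; print("flange",len(P),np.median(P,0).round(4))
    w=W.reshape(-1,3); P=w[(abs(w[:,0]-.46)<.09)&(abs(w[:,1]-.27)<.06)&(w[:,2]<.04)&(V>100)]; print(n,"gauge",cv2.minAreaRect((P[:,:2]*1000).astype(np.float32)),np.median(P[:,2]))
cv2.imwrite("pics/end.png",cv2.resize(np.hstack(ims),(800,300),interpolation=cv2.INTER_AREA)[:,:,::-1])
```

```text
flange 365 [0.0109 0.0007 0.0432]
top gauge ((469.216796875, 260.972412109375), (136.9380645751953, 26.785871505737305), 18.66135597229004) 0.007272369118709765
flange 312 [ 0.0111 -0.0005  0.0445]
side gauge ((467.0087890625, 263.69671630859375), (141.82122802734375, 38.73561477661133), 19.21630859375) 0.008181270523403006
```

View pics/end.png

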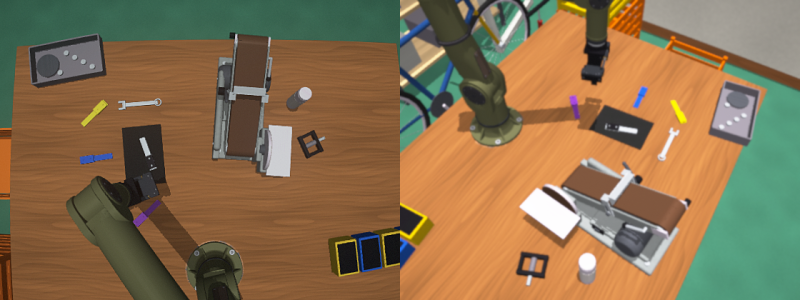

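The gauge is back flat on the mat, at (147,150) in the left half. The stop sits about 3.5 to 4 mm off the belt, the bystanders have not moved, and the arm is clear.

```bash
python3 -c "
from cell import env; print(env.sign_off())"
```

```text
the job is handed in; nothing more can be done
None
```

The job is handed in, though no verdict came back: I nipped the stop down on the gauge blade (camera estimates put it 3.2 to 4.5 mm off the belt), drew the gauge out with about 6 N of drag, and laid it flat on the mat with nothing else moved.

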